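# Set the clicking swivel rack and load the disc cartons

## Task

First swivel the empty tilted rack to 45 degrees: the third click anticlockwise (seen from above) past the blue zero mark, one click being 15 degrees, and let it rest in that click. Then lay the big blue-banded carton flat on the middle of the rack with a narrow end square against the backstop, and lay the small orange-banded carton flat on top of it, also in the middle with a narrow end square against the backstop. Set the cartons down gently, leave the rack in its click, and do not shift the black puck, the spray can or the sanding block.

Things in the scene. Friction and masses are not known exactly. Their poses are not given: they have to be found in the camera images.
- swivel (a joint): Angle of the rack on its base, rad, positive anticlockwise from above; 0: red pointer on the blue zero mark. It clicks: it rests every 15 degrees (0.262 rad), on each tick, and snaps to the nearest tick when let go; 0.6 N m (4 to 5 N at the knob) takes it over a click. Stops at +-95 degrees (1.66). It starts 2 to 7 clicks clockwise of the wanted one.
- base: Fixed aluminium disc, 244 mm across and 20 mm high, with the scale on its top: thirteen ticks 15 degrees apart. Origin: centre of its underside, on the swivel's vertical axis; z up. Its x axis is the direction in which the knob points when the swivel is at 0.
- zero_mark (a point): The zero mark: a long blue tick on the base disc, 107 mm from the axis; the other ticks are shorter, thin and black. This point is the middle of the tick.
- pointer (a point): Tip of the red pointer on the yellow turntable, 103 mm from the axis, just above the scale. It is at the turntable's right-hand side as seen by someone standing at the backstop and looking towards the knob.
- knob (a point): Upright round black knob, 22 mm diameter, 58 mm tall, on an arm that turns with the rack, 138 mm from the axis, on the rack's open, high side. This point is the centre of its top face, 90 mm above the bench; the arm under it is 24 to 32 mm high. Pinch it from above and walk it round the axis.
- rack (a point): Tilted aluminium tray on the yellow turntable: floor 110 wide, 120 mm long, no side walls; backstop 110 wide, 80 mm tall, square to the floor. Origin: middle of the corner of floor and backstop, 56 mm above the bench. x: along the floor from backstop to open edge, rising 15 degrees, on the knob's side; y across; z square to the floor. At 45 degrees the knob's side faces the robot.
- big_carton: Closed brown carton with a blue band round its middle, 90 (x, long) x 64 (y) x 45 (z) mm, about 0.3 kg, starting flat on the bench. Origin: centre of its underside. It does not slide down the rack by itself.
- small_carton: Closed brown carton with an orange band round its middle, 70 (x, long) x 56 (y) x 32 (z) mm, about 0.16 kg, starting flat on the bench. Origin: centre of its underside. It does not slide by itself on the tilted big carton.
- puck: Black rubber puck, 72 mm diameter, 26 mm high, origin at the centre of its underside. To be left alone.
- spray_can: Spray can, 64 mm diameter, 160 mm tall, origin at the centre of its underside. To be left alone.
- sanding_block: Cork sanding block, 110 x 60 x 33 mm, origin at the centre of its underside. To be left alone.
Not all that is in view belongs to the job. What is shaped like the big_carton but yellow is not meant. What is shaped like the small_carton but green is not meant.

How it is judged:
By the outcome, as a careful person would: the job done as asked, in the order asked, and still so for the second after the job is handed in, with the robot touching nothing.
It also fails if it takes over 72 s, if anything falls off the work surface, if the arm or the gripper's body presses on something with over 40 N, if the wrist force passes 120 N, or if a joint passes its speed limit or range.

## Robot

A 6-joint arm with a two-finger parallel gripper is mounted at the origin on the work surface. World frame = base frame: x ahead of the robot, y to its left, z up, the work surface at z = 0. Lengths are in m, angles in rad, forces in N, time in s.
With the tool pointing down it reaches from about 0.3 to 1 m from the base axis. Payload 5.1 kg.
Tool frame: the origin (TCP) lies between the finger pads; the fingertips stand 22 mm ahead of it and the grasp point (between the pads) lies 3 mm ahead of it; z points along the fingers, y is the line along which they close (so a half turn about z gives the same grasp; the last joint's range is limited). The gripper opens to 95 mm and grips with 3 to 60 N. Pads are 20 mm wide; open, the fingers measure 119 mm over their backs; the gripper's body (75 mm by 180 mm) begins 59 mm behind the grasp point.
Start: joints at [-1.292, 0.124, 1.65, -0, 1.367, -0.083], TCP at [0.23, -0.608, 0.237] pointing down, gripper open.
Joint ranges: [-2.61, 2.61], [-1.02, 2.33], [0.03, 2.71], [-1.35, 4.49], [0.32, 2.68], [-2.91, 2.91]. Speed limits (rad/s): [2.57, 2.57, 3.14, 3.14, 3.14, 3.14].

## Interface

Orientations are given as a unit quaternion [x, y, z, w].
In Python, from station import env, snapshot, calibration, workorder, spot_in, regions_of, spot_point gives the robot as it stands.
- The arm moves only by the tool servo_tool, never from a script. Its argument "deltas" is a list of rows, each a list of 7 numbers: the shift along the tool's x, y, z in cm, then the turn, a rotation vector about the tool's x, y, z in degrees, then the opening, from -1 (shut) to 1 (fully open). In form: [[x, y, z, wx, wy, wz, hand], ...]. A call has 1 to 5 rows; each row is the pose to reach, as a shift and turn from the pose commanded when the call began, along the tool's axes at that moment; what a row does not reach only later rows make up. A row lasts 1/8 s, in which the tool goes at most 62.5 mm and 10.7 degrees, less where a joint would pass 70% of its speed; a pose out of reach is approached as far as the arm can. A call with a gripper value outside its range is refused whole. The fingers move at their own pace and stop on an object; the grip force is fixed at half the most. Time passes only in rows, so rows that repeat a pose let the fingers close. It gives the time, the measured TCP pose, the force, the opening and the grip force at its end, in the units of the state.
- env.sense(): the state, without advancing time (a new reading comes with each control period).
- snapshot(name): name is "scene" or "top" or "wrist"; returns the picture (420x560x3 uint8, red, green, blue); there is no depth.
- calibration(name): a dict with "K" (3x3 intrinsics, pixels), "R" (3x3) and "t" (3): a world point X has camera coordinates R X + t; the wrist camera has in their place "tool_from_camera" (4x4, takes a point from camera to tool coordinates, whose origin is the TCP and whose axes are the flange's). Camera axes: x right, y down, z forward; pixel columns grow to the right and rows downward; lengths in m; the calibration is good to about 2 mm. The wrist camera is an equidistant fisheye: a pixel r from the principal point sees the ray r / f radians off the axis. A picture is of the moment at which its call begins: read the wrist's pose just before it. calibration takes no time and is no camera call.
- workorder.job_done(): hands the job in; it is judged then, once.
Trained networks look in the newest picture that a camera, given by its name, has taken for a name from the list of things; names that differ only in an ending like _2 or _b are one class to them, and where a whole thing is asked for, a point or a joint stands for the part that bears it (a point fixed in the world has none). Each returns a list of dicts, best first, with "p" (0 to 1); they miss things now and then, are a little off and sometimes report something else, mostly with a low value. They report only what shows in the picture. A call takes as long as a camera call. They do not tell look-alikes from the thing itself.
- spot_in(thing, camera): "uv" ([column, row] in pixels, amid what is visible of it).
- regions_of(thing, camera): "pixels" (420x560 bool, what is visible of it) and "uv" ([column, row] in pixels, amid what is visible of it).
- spot_point(thing, camera): "uv" ([column, row] in pixels: a listed point, or the origin of a listed thing).
The state is a dict: "time_s": time; "q": joint angles; "joint_velocities": joint speeds; "tau": joint torques, N m; "eef_pos": TCP position; "eef_rot": TCP orientation; "contact_force": force on the tool from outside, world axes, zero at the start; "torque": the same for the moment, N m; "finger_gap": finger opening in m; "gripper_force": force on a finger pad.
Only numpy, scipy, OpenCV 4.12 (cv2) and the standard library are available. Lean on these libraries where they do the work, as an engineer would, in place of code of your own. Each camera call takes 0.05 s, during which the arm holds its last target. There are 200 camera calls.

## Working session

There is one attempt and no reset: what is moved stays moved. The work goes in short steps, Python scripts to look and compute and a tool call to move; the robot and the scene stay as the last step left them, time stands still between calls to the robot, and variables do not carry over. Pictures are saved under pics/ and viewed, at most 10 in all, crops included, and the job is handed in when it is done.

Besides the shell and the picture viewer there is one more tool, called after "Call:" as a command line: name --pt "numbers of a row" for each row, then --argument value for the rest. servo_tool: Moves the arm, as the interface text tells. Its arguments: {"type":"object","properties":{"deltas":{"type":"array"}},"required":["deltas"]}

```bash
ls; mkdir -p pics; cat > h.py <<'E'
import numpy as np,cv2
from scipy.spatial.transform import Rotation as Ro
from station import env,snapshot,calibration,workorder,spot_in,regions_of,spot_point
def ray(cam,uv,st=None):
    c=calibration(cam);K=np.array(c["K"]);u=np.array(uv,float)
    x=(u[0]-K[0,2])/K[0,0];y=(u[1]-K[1,2])/K[1,1]
    if cam!="wrist":
        R=np.array(c["R"]);t=np.array(c["t"]);return -R.T@t,R.T@np.array([x,y,1])
    r=np.hypot(x,y);d=np.array([x/r*np.sin(r),y/r*np.sin(r),np.cos(r)]) if r>1e-9 else np.array([0,0,1.])
    T=np.array(c["tool_from_camera"]);Rt=Ro.from_quat(st["eef_rot"]).as_matrix()
    return Rt@T[:3,3]+np.array(st["eef_pos"]),Rt@T[:3,:3]@d
def at_z(cam,uv,z,st=None):
    o,d=ray(cam,uv,st);return o+d*(z-o[2])/d[2]
def proj(cam,X):
    c=calibration(cam);K=np.array(c["K"]);p=K@(np.array(c["R"])@X+np.array(c["t"]));return p[:2]/p[2]
def save(n,im): cv2.imwrite("pics/"+n+".png",cv2.cvtColor(im,cv2.COLOR_RGB2BGR))
E
python3 - <<'E'
from h import *
a=snapshot("top");save("top1",a);b=snapshot("scene");save("scene1",b)
for cam in("top","scene"):
  c=calibration(cam);print(cam,(-np.array(c["R"]).T@np.array(c["t"])).round(3),np.array(c["K"]).round(0).tolist())
  for n,z in(("zero_mark",.02),("pointer",.022),("knob",.09),("base",0),("rack",.056),("big_carton",0),("small_carton",0)):
    for r in spot_point(n,cam)[:3]: print(n,np.round(r["uv"],1),round(r["p"],2),at_z(cam,r["uv"],z).round(4))
print(env.sense())
E
```

```text
pics
top [ 0.192 -0.026  1.526] [[514.0, 0.0, 284.0], [0.0, 514.0, 207.0], [0.0, 0.0, 1.0]]
zero_mark [245.2 150.8] 0.75 [0.701  0.0734 0.02  ]
pointer [269.8 143.6] 0.68 [ 0.7205 -0.0029  0.022 ]
knob [217.5 168.5] 0.6 [0.6267 0.1505 0.09  ]
knob [319.4 142. ] 0.17 [ 0.6957 -0.1498  0.09  ]
base [268.8 180.3] 0.8 [0.6099 0.0046 0.    ]
rack [287.3 172.9] 0.93 [ 0.615  -0.0522  0.056 ]
big_carton [373.8 295. ] 0.85 [ 0.25   -0.2908  0.    ]
big_carton [410.  230.8] 0.82 [ 0.4356 -0.4143  0.    ]
big_carton [366.3 243.4] 0.6 [ 0.4028 -0.2802  0.    ]
small_carton [368.3 176.9] 0.88 [ 0.6083 -0.3016  0.    ]
small_carton [399.2 159.6] 0.62 [ 0.6599 -0.4015  0.    ]
scene [1.152 0.679 0.686] [[405.0, 0.0, 280.0], [0.0, 405.0, 210.0], [0.0, 0.0, 1.0]]
zero_mark [257.8 280.5] 0.79 [0.6956 0.0812 0.02  ]
pointer [230.5 267. ] 0.87 [ 0.716  -0.0035  0.022 ]
knob [297.  256.6] 0.94 [0.6225 0.1418 0.09  ]
knob [194.1 251.2] 0.43 [ 0.7905 -0.041   0.09  ]
base [258.5 257.8] 0.8 [ 0.6228 -0.0061  0.    ]
base [332.8 337.1] 0.65 [0.6774 0.3103 0.    ]
rack [249.1 232.8] 0.7 [ 0.616  -0.0513  0.0
[... 290 characters left out ...]
'time_s': 0.8, 'q': array([-1.29158400e+00,  1.23764687e-01,  1.65026297e+00, -1.31688251e-05,
        1.36752436e+00, -8.25675068e-02]), 'joint_velocities': array([-0.00014592,  0.00033439,  0.0003259 , -0.0006304 ,  0.00030823,
       -0.00186076]), 'tau': array([ 7.39964071e-04, -4.17534077e+01, -3.60206723e+01,  7.74535071e-02,
        4.28005366e-02, -1.51395534e-05]), 'eef_pos': array([ 0.2300491 , -0.60792561,  0.23670101]), 'eef_rot': array([ 9.83683742e-01,  1.79906351e-01, -4.42333182e-06,  2.08518944e-05]), 'contact_force': array([0.14627994, 0.16058523, 0.55180311]), 'torque': array([-0.00611946,  0.00426332, -0.02834974]), 'gripper_force': 0.0, 'finger_gap': 0.09538127561486821}
```

View pics/top1.png

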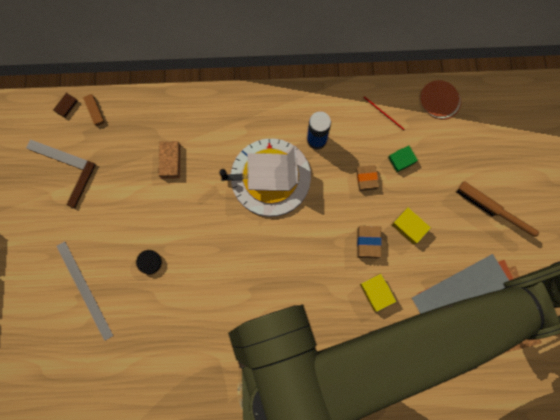

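View pics/scene1.png

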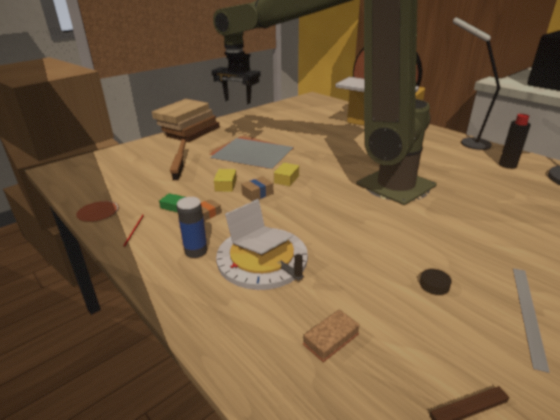

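The top view shows the disc centred near (271,178), the knob near (223,175), the red pointer near (270,145), and the orange carton at (368,178). The blue carton is at (370,242), and the yellow and green boxes are decoys. The scene view agrees: the swivel is at about -45°, so it needs 6 clicks anticlockwise. I'll move over for a close look.

Call:
servo_tool --pt "0 0 -5 0 0 0 1" --pt "53 -50 -16 0 0 0 1" --pt "53 -50 -16 0 0 0 1" --pt "53 -50 -16 0 0 0 1" --pt "53 -50 -16 0 0 0 1"

```text
time_s: 1.42
eef_pos: [0.3387, -0.3838, 0.3245]
eef_rot: [0.984, 0.18, 0.0, 0.0]
contact_force: [0.4, -0.1, 0.6]
finger_gap: 0.0947
gripper_force: 0.0
```

Call:
servo_tool --pt "24 -19 -7 0 0 0 1" --pt "24 -19 -7 0 0 0 1" --pt "24 -19 -7 0 0 0 1" --pt "24 -19 -7 0 0 0 1" --pt "24 -19 -7 0 0 0 1"

```text
time_s: 2.05
eef_pos: [0.4952, -0.1223, 0.3945]
eef_rot: [0.984, 0.18, 0.0, 0.0]
contact_force: [1.0, 0.1, -0.7]
finger_gap: 0.0948
gripper_force: 0.0
```

```bash
python3 - <<'E'
from h import *
st=env.sense();print(st["eef_pos"],st["eef_rot"].round(4))
import pickle
a=snapshot("wrist");save("w1",a);pickle.dump(st,open("w1.pkl","wb"))
for n,z in(("zero_mark",.02),("pointer",.022),("knob",.09),("base",0),("rack",.056),("big_carton",0),("small_carton",0)):
    for r in spot_point(n,"wrist")[:3]: print(n,np.round(r["uv"],1),round(r["p"],2),at_z("wrist",r["uv"],z,st).round(4))
E
```

```text
[ 0.49524185 -0.1223426   0.39445922] [9.837e-01 1.799e-01 4.000e-04 3.000e-04]
zero_mark [213.   27.9] 0.6 [0.6934 0.0777 0.02  ]
pointer [260.4  22.3] 0.92 [0.7257 0.0063 0.022 ]
knob [149.9  49.4] 0.93 [0.6196 0.1359 0.09  ]
base [240.   86.2] 0.86 [0.6145 0.0013 0.    ]
rack [269.1  90.5] 0.88 [ 0.6169 -0.0522  0.056 ]
rack [348.3  52.4] 0.62 [ 0.7178 -0.1411  0.056 ]
rack [ 39.6 157.1] 0.37 [0.3911 0.3204 0.056 ]
big_carton [419.2 252.9] 0.96 [ 0.4568 -0.4098  0.    ]
big_carton [324.1 322.2] 0.93 [ 0.2611 -0.2944  0.    ]
big_carton [351.  254.4] 0.56 [ 0.4094 -0.2838  0.    ]
small_carton [397.5 157.9] 0.82 [ 0.6    -0.2926  0.    ]
small_carton [458.7 155.4] 0.63 [ 0.6544 -0.405   0.    ]
```

View pics/w1.png

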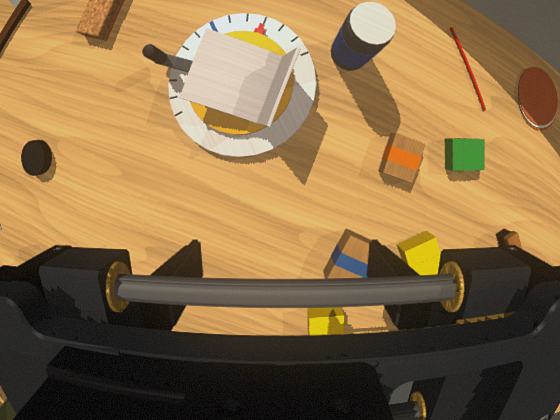

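The wrist view shows the knob top near (150,50), the pointer at (260,25), the zero mark at (212,27), the orange carton at (403,160) and the blue-banded one at (352,255). All of it fits the earlier measurements. I'll go above the knob next.

Call:
servo_tool --pt "21 -20 14 0 0 -67 1" --pt "21 -20 14 0 0 -67 1" --pt "21 -20 14 0 0 -67 1" --pt "21 -20 14 0 0 -67 1" --pt "21 -20 14 0 0 -67 1"

```text
time_s: 3.08
eef_pos: [0.6172, 0.1293, 0.2567]
eef_rot: [0.795, 0.606, -0.0, 0.0]
contact_force: [1.2, -1.1, 1.1]
finger_gap: 0.0948
gripper_force: 0.0
```

Call:
servo_tool --pt "0 0 0 0 0 -14 1" --pt "0 0 0 0 0 -14 1" --pt "0 0 0 0 0 -14 1"

```text
time_s: 3.45
eef_pos: [0.6166, 0.128, 0.2572]
eef_rot: [0.718, 0.696, -0.0, -0.0]
contact_force: [0.1, -0.0, 0.8]
finger_gap: 0.0952
gripper_force: 0.0
```

```bash
python3 - <<'E'
from h import *
st=env.sense();print(st["eef_pos"],st["eef_rot"].round(4),st["q"].round(2))
a=snapshot("wrist");save("w2",a)
for n,z in(("zero_mark",.02),("pointer",.022),("knob",.09),("base",0),("rack",.056)):
    for r in spot_point(n,"wrist")[:2]: print(n,np.round(r["uv"],1),round(r["p"],2),at_z("wrist",r["uv"],z,st).round(4))
E
```

```text
[0.61656123 0.12804003 0.25724255] [ 7.176e-01  6.965e-01 -4.000e-04 -2.000e-04] [ 0.12  0.07  1.67 -0.    1.4   0.15]
zero_mark [342.9 232.6] 0.7 [0.6883 0.0767 0.02  ]
knob [287.6 195.9] 0.8 [0.62   0.1378 0.09  ]
base [291.3 286.1] 0.88 [ 0.6222 -0.0047 -0.    ]
rack [291.7 338.3] 0.74 [ 0.6207 -0.0536  0.056 ]
```

View pics/w2.png

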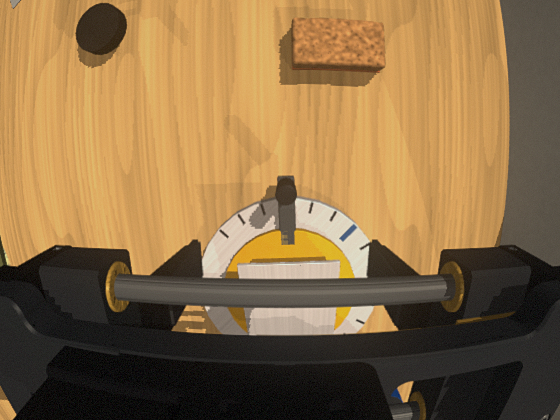

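The knob top is near (287,193) and midway between the fingers; the arm points straight along +y. I'll descend and pinch.

Call:
servo_tool --pt "1 0.3 6 0 0 0 1" --pt "1 0.3 12 0 0 0 1" --pt "1 0.3 18.4 0 0 0 1" --pt "1 0.3 18.4 0 0 0 1"

```text
time_s: 4.25
eef_pos: [0.615, 0.1386, 0.0676]
eef_rot: [0.717, 0.697, -0.005, -0.004]
contact_force: [-0.6, 0.5, 0.2]
finger_gap: 0.0952
gripper_force: 0.0
```

Call:
servo_tool --pt "0 0 0 0 0 0 -1" --pt "0 0 0 0 0 0 -1" --pt "0 0 0 0 0 0 -1" --pt "0 0 0 0 0 0 -1" --pt "0 0 0 0 0 0 -1"

```text
time_s: 4.88
eef_pos: [0.62, 0.1394, 0.0743]
eef_rot: [0.717, 0.697, 0.0, 0.0]
contact_force: [0.2, 0.3, -0.2]
finger_gap: 0.0506
gripper_force: 0.0
```

Call:
servo_tool --pt "0 0 0 0 0 0 -1" --pt "0 0 0 0 0 0 -1" --pt "0 0 0 0 0 0 -1" --pt "0 0 0 0 0 0 -1" --pt "0 0 0 0 0 0 -1"

```text
time_s: 5.5
eef_pos: [0.6195, 0.1394, 0.0736]
eef_rot: [0.717, 0.697, -0.0, -0.0]
contact_force: [-2.2, 0.5, -0.1]
finger_gap: 0.0214
gripper_force: 30.0
```

Call:
servo_tool --pt "-0.08 -1.44 0 0 0 -6 -1" --pt "-0.3 -2.87 0 0 0 -12 -1" --pt "-0.68 -4.26 0 0 0 -18 -1" --pt "-1.19 -5.61 0 0 0 -24 -1" --pt "-1.85 -6.9 0 0 0 -30 -1"

```text
time_s: 6.12
eef_pos: [0.5501, 0.1212, 0.0735]
eef_rot: [0.51, 0.86, -0.001, 0.001]
contact_force: [3.2, -6.2, -2.6]
finger_gap: 0.0215
gripper_force: 30.0
```

Call:
servo_tool --pt "-0.08 -1.44 0 0 0 -6 -1" --pt "-0.3 -2.87 0 0 0 -12 -1" --pt "-0.68 -4.26 0 0 0 -18 -1" --pt "-1.19 -5.61 0 0 0 -24 -1" --pt "-1.85 -6.9 0 0 0 -30 -1"

```text
time_s: 6.75
eef_pos: [0.4995, 0.0717, 0.0735]
eef_rot: [0.27, 0.963, -0.001, 0.002]
contact_force: [8.7, -5.9, -9.3]
finger_gap: 0.0216
gripper_force: 30.0
```

Call:
servo_tool --pt "-0.08 -1.44 0 0 0 -6 -1" --pt "-0.3 -2.87 0 0 0 -12 -1" --pt "-0.68 -4.26 0 0 0 -18 -1" --pt "-1.19 -5.61 0 0 0 -24 -1" --pt "-1.85 -6.9 0 0 0 -30 -1"

```text
time_s: 7.38
eef_pos: [0.48, 0.0042, 0.0736]
eef_rot: [0.012, 1.0, -0.001, 0.003]
contact_force: [10.7, -0.8, -11.7]
finger_gap: 0.0217
gripper_force: 30.0
```

```bash
python3 - <<'E'
from h import *
st=env.sense();print(st["eef_pos"],st["eef_rot"].round(4),st["contact_force"].round(1),st["finger_gap"])
a=snapshot("scene");save("s2",cv2.resize(a[170:330,160:360],(800,640))[:600]);b=snapshot("top");save("t2",b)
for cam in("scene","top"):
  for n,z in(("zero_mark",.02),("pointer",.022),("knob",.09),("base",0),("rack",.056)):
    for r in spot_point(n,cam)[:1]: print(n,np.round(r["uv"],1),round(r["p"],2),at_z(cam,r["uv"],z,st).round(4))
E
```

```text
[0.47996124 0.00417792 0.07359105] [ 1.180e-02  9.999e-01 -6.000e-04  3.100e-03] [ 10.7  -0.8 -11.7] 0.021688390562075773
zero_mark [258.3 280.7] 0.69 [0.6952 0.0826 0.02  ]
pointer [286.9 267.5] 0.75 [0.6116 0.095  0.022 ]
knob [299.5 213.3] 0.95 [0.4845 0.0087 0.09  ]
base [259.9 259.3] 0.82 [0.6241 0.0014 0.    ]
rack [242.6 249.2] 0.74 [ 0.6737 -0.005   0.056 ]
zero_mark [248.7 152. ] 0.69 [0.6967 0.0628 0.02  ]
pointer [236.4 178.6] 0.67 [0.6131 0.1021 0.022 ]
base [267.6 179.5] 0.7 [0.6126 0.0082 0.    ]
rack [268.3 154.5] 0.62 [0.6745 0.0022 0.056 ]
```

View pics/s2.png

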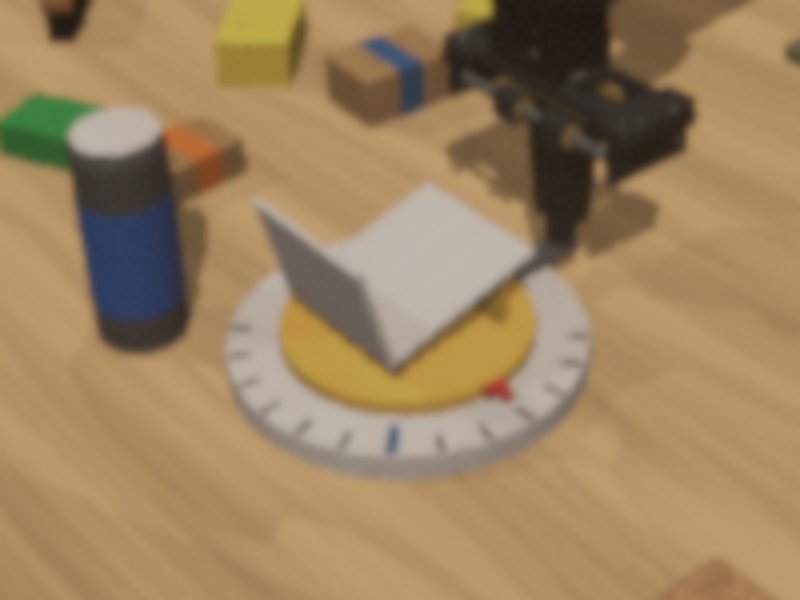

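The pointer at (502,393) sits at the third black tick past the blue mark (392,440), so I'll release it.

Call:
servo_tool --pt "0 0 0 0 0 0 0.0" --pt "0 0 0 0 0 0 0.0" --pt "0 0 0 0 0 0 0.0" --pt "0 0 0 0 0 0 0.0" --pt "0 0 0 0 0 0 0.0"

```text
time_s: 8.6
eef_pos: [0.4781, 0.0052, 0.0738]
eef_rot: [0.014, 1.0, 0.0, 0.0]
contact_force: [-1.2, 0.2, 0.0]
finger_gap: 0.0477
gripper_force: 0.0
```

Call:
servo_tool --pt "0 0 -3 0 0 0 0.0" --pt "0 0 -9 0 0 0 1" --pt "0 0 -15 0 0 0 1" --pt "0 0 -18 0 0 0 1" --pt "0 0 -18 0 0 0 1"

```text
time_s: 9.22
eef_pos: [0.4797, 0.005, 0.2572]
eef_rot: [0.014, 1.0, -0.0, 0.003]
contact_force: [-0.1, 0.5, -0.2]
finger_gap: 0.082
gripper_force: 0.0
```

Call:
servo_tool --pt "-6 0 -8 0 0 0 1" --pt "-25 0 -10 0 0 0 1" --pt "-25 0 -10 0 0 0 1" --pt "-25 0 -10 0 0 0 1" --pt "-25 0 -10 0 0 0 1"

```text
time_s: 9.85
eef_pos: [0.73, -0.0018, 0.3501]
eef_rot: [0.014, 1.0, 0.0, -0.002]
contact_force: [0.3, -0.3, 0.4]
finger_gap: 0.0949
gripper_force: 0.0
```

```bash
python3 - <<'E'
from h import *
import pickle
st=env.sense();print(st["eef_pos"],st["eef_rot"].round(4),st["q"].round(2))
a=snapshot("wrist");save("w3",a);pickle.dump(st,open("w3.pkl","wb"))
for n,z in(("zero_mark",.02),("pointer",.022),("knob",.09),("base",0),("rack",.056),("big_carton",0),("small_carton",0)):
    for r in spot_point(n,"wrist")[:2]: print(n,np.round(r["uv"],1),round(r["p"],2),at_z("wrist",r["uv"],z,st).round(4))
E
```

```text
[ 0.72995884 -0.00177947  0.35012405] [ 1.360e-02  9.999e-01  1.000e-04 -2.100e-03] [-0.08  0.26  1.31  0.    1.58 -1.62]
zero_mark [337.3 157.1] 0.55 [0.6921 0.0778 0.02  ]
knob [280.2   0.3] 0.85 [ 4.781e-01 -3.000e-04  9.000e-02]
base [283.3 111.2] 0.92 [ 6.213e-01 -4.000e-04  0.000e+00]
rack [283.8 143.8] 0.8 [ 0.6706 -0.0008  0.056 ]
rack [194.  189.9] 0.37 [ 0.7296 -0.1294  0.056 ]
big_carton [116.6   6. ] 0.88 [ 0.4051 -0.2819  0.    ]
big_carton [57.7 42.1] 0.75 [ 0.4442 -0.4115  0.    ]
small_carton [ 62.1 154.5] 0.86 [ 0.6593 -0.4025 -0.    ]
small_carton [105.4 118.6] 0.78 [ 0.6079 -0.2998  0.    ]
```

View pics/w3.png

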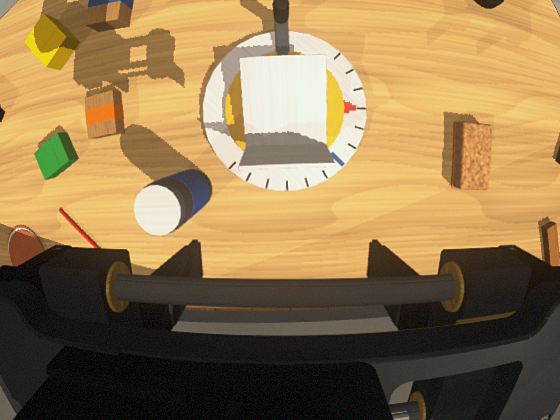

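The wrist view shows the rack floor with corners at about (241,57), (326,55), (240,133) and (327,135). The pointer at (350,107) is on a tick, and the orange carton is at (104,113). Next I'll fit the edges and measure the carton tops.

```bash
python3 - <<'E'
from h import *
import pickle
st=pickle.load(open("w3.pkl","rb"));im=cv2.imread("pics/w3.png")
print(np.array(calibration("wrist")["K"]).round(0).tolist())
g=im.min(axis=2);m=(g>175).astype(np.uint8);n,l,s,c=cv2.connectedComponentsWithStats(m)
k=l[95,285];print(s[k]);fl=(l==k)
# floor side edges: rows 62..125, height of floor varies with x: solve ray with floor plane
C=np.array([.619,.001]);
def onplane(uv,th):
    o,d=ray("wrist",uv,st);a=np.deg2rad(th);xr=np.array([np.cos(a)*np.cos(.2618),np.sin(a)*np.cos(.2618),np.sin(.2618)])
    zr=np.array([-np.cos(a)*np.sin(.2618),-np.sin(a)*np.sin(.2618),np.cos(.2618)]);O=np.array([.671,-.0005,.056])
    return o+d*((O-o)@zr/(d@zr))
L=[];R=[]
for r in range(62,128,3):
    row=np.where(fl[r,225:345])[0]+225
    L.append(onplane((row[0]-.5,r),180));R.append(onplane((row[-1]+.5,r),180))
for nme,P in(("L",np.array(L)),("R",np.array(R))):
    p=np.polyfit(P[:,0],P[:,1],1);print(nme,"slope deg",np.degrees(np.arctan(p[0])).round(2),"y at .62",np.polyval(p,.62).round(4), "resid",np.std(P[:,1]-np.polyval(p,P[:,0])).round(4))
T=[]
for u in range(250,320,4):
    col=np.where(fl[40:160,u])[0]+40;T.append(np.r_[onplane((u,col[0]-.5),180),onplane((u,col[-1]+.5),180)])
T=np.array(T)
for j in(0,3):
    p=np.polyfit(T[:,j+1],T[:,j],1);print("edge x at y0",np.polyval(p,0).round(4),"deg",np.degrees(np.arctan(p[0])).round(2),T[:,j+2].mean().round(4))
for uv in((240,165),(330,163)):print("backstop top",at_z("wrist",uv,.133,st).round(4))
# cartons
for cam in("wrist","top"):
  if cam=="top": snapshot("top")
  for t,z,col in(("big_carton",.045,"b"),("small_carton",.032,"s")):
    for r in regions_of(t,cam)[:3]:
      cs,_=cv2.findContours(r["pixels"].astype(np.uint8),cv2.RETR_EXTERNAL,cv2.CHAIN_APPROX_NONE);cc=max(cs,key=cv2.contourArea)[:,0]
      W=np.array([at_z(cam,q,z,st)[:2] for q in cc],np.float32)*1000
      print(cam,t,round(r["p"],2),np.round(r["uv"]),[np.round(v,1) for v in cv2.minAreaRect(W)])
E
```

```text
[[325.0, 0.0, 284.0], [0.0, 325.0, 216.0], [0.0, 0.0, 1.0]]
[ 239   31  127  113 8490]
L slope deg 0.44 y at .62 -0.0536 resid 0.0004
R slope deg -22.11 y at .62 0.0638 resid 0.0061
edge x at y0 0.5475 deg -17.64 0.0893
edge x at y0 0.657 deg 7.16 0.0598
backstop top [ 0.6916 -0.0508  0.133 ]
backstop top [0.692  0.0511 0.133 ]
wrist big_carton 0.94 [52. 40.] [array([ 457.4, -393.5]), array([127.3,  74.2]), np.float64(45.3)]
wrist big_carton 0.59 [111.  11.] [array([ 440.7, -274.4]), array([97.4, 55.5]), np.float64(74.9)]
wrist small_carton 0.62 [ 56. 155.] [array([ 659.4, -394.3]), array([63.8, 88.8]), np.float64(24.2)]
wrist small_carton 0.6 [102. 117.] [array([ 603.7, -284.2]), array([73.7, 74.8]), np.float64(1.8)]
top big_carton 0.85 [412. 228.] [array([ 442.4, -407.3]), array([91. , 75.2]), np.float64(43.1)]
top big_carton 0.8 [378. 294.] [array([ 254.8, -294.9]), array([89.7, 70. ]), np.float64(24.3)]
top big_carton 0.66 [367. 244.] [array([ 401.6, -280.9]), array([69.8, 94.6]), np.float64(85.4)]
top small_carton 0.69 [367. 176.] [array([ 597.5, -293.8]), array([77. , 63.1]), np.float64(5.0)]
top small_carton 0.63 [406. 161.] [array([ 652.8, -404.5]), array([60.7, 80.2]), np.float64(24.8)]
```

Call:
servo_tool --pt "22.2 -28.6 4 0 0 0 1" --pt "22.2 -28.6 4 0 0 0 1" --pt "22.2 -28.6 4 0 0 0 1" --pt "22.2 -28.6 4 0 0 0 1" --pt "22.2 -28.6 4 0 0 0 1"

```text
time_s: 11.12
eef_pos: [0.5294, -0.243, 0.3196]
eef_rot: [0.013, 1.0, -0.0, 0.0]
contact_force: [0.3, -0.7, 0.3]
finger_gap: 0.0953
gripper_force: 0.0
```

Call:
servo_tool --pt "3.5 -4.5 3 0 0 0 1" --pt "3.5 -4.5 3 0 0 0 1" --pt "3.5 -4.5 3 0 0 0 1"

```text
time_s: 11.5
eef_pos: [0.4949, -0.2857, 0.2899]
eef_rot: [0.014, 1.0, 0.0, 0.0]
contact_force: [-0.2, -0.1, -0.5]
finger_gap: 0.0946
gripper_force: 0.0
```

```bash
cat > box.py <<'E'
from h import *
from scipy.optimize import least_squares
def hull_fit(px,st,dims,z0,x0):
    """fit box pose (x,y,yaw) so that its projected outline matches mask, via IoU on undistorted ray-plane points"""
    c,_=cv2.findContours(px.astype(np.uint8),cv2.RETR_EXTERNAL,cv2.CHAIN_APPROX_NONE);cc=max(c,key=cv2.contourArea)[:,0]
    P=np.array([at_z("wrist",q,z0,st)[:2] for q in cc]);o,_=ray("wrist",(280,210),st)
    def res(v):
        a=v[2];R=np.array([[np.cos(a),-np.sin(a)],[np.sin(a),np.cos(a)]])
        q=np.array([[i*dims[0]/2,j*dims[1]/2] for i in(-1,1) for j in(-1,1)])@R.T+v[:2]
        s=o[2]/(o[2]-dims[2]);q=np.vstack([q,o[:2]+(q-o[:2])*s])
        h=cv2.convexHull((q*1000).astype(np.float32))
        return [cv2.pointPolygonTest(h,(float(p[0]*1000),float(p[1]*1000)),True) for p in P]
    r=least_squares(res,x0,loss="soft_l1",diff_step=1e-3,x_scale=[.01,.01,.1]);return r.x,np.sqrt(np.mean(np.square(res(r.x))))
E
python3 - <<'E'
from box import *
import pickle
st=env.sense();print(st["eef_pos"],st["eef_rot"].round(4),st["q"].round(2))
a=snapshot("wrist");save("w4",a)
for r in regions_of("big_carton","wrist")[:3]:
  print(round(r["p"],2),np.round(r["uv"]),r["pixels"].sum(),at_z("wrist",r["uv"],.035,st).round(3))
  c=at_z("wrist",r["uv"],.035,st)[:2]
  for y0 in(-.3,.1):
    x,e=hull_fit(r["pixels"],st,(.09,.064,.045),0,[c[0],c[1],y0]);print(x[:2].round(4),np.degrees(x[2]).round(1),"rms mm",e.round(2))
for r in spot_point("big_carton","wrist")[:3]:print(np.round(r["uv"]),round(r["p"],2),at_z("wrist",r["uv"],0,st).round(4))
E
```

```text
[ 0.49491746 -0.28573004  0.28992331] [1.390e-02 9.999e-01 0.000e+00 4.000e-04] [-0.62 -0.08  1.77  0.    1.45 -2.16]
0.97 [186. 155.] 3994 [ 0.444 -0.409  0.035]
[ 0.4449 -0.4103] -13.4 rms mm 10.42
[ 0.448  -0.4094] 45.0 rms mm 0.79
0.81 [273.  17.] 2645 [ 0.271 -0.293  0.035]
[ 0.2565 -0.2957] 24.0 rms mm 12.21
[ 0.2565 -0.2957] 24.0 rms mm 12.21
0.61 [288. 119.] 3935 [ 0.405 -0.279  0.035]
[ 0.4051 -0.2812] -4.5 rms mm 0.92
[ 0.4051 -0.2812] -4.5 rms mm 0.92
[194. 154.] 0.9 [ 0.4447 -0.4087  0.    ]
[288. 119.] 0.78 [ 0.4036 -0.2786  0.    ]
[271.  16.] 0.75 [ 0.2566 -0.2976  0.    ]
```

View pics/w4.png

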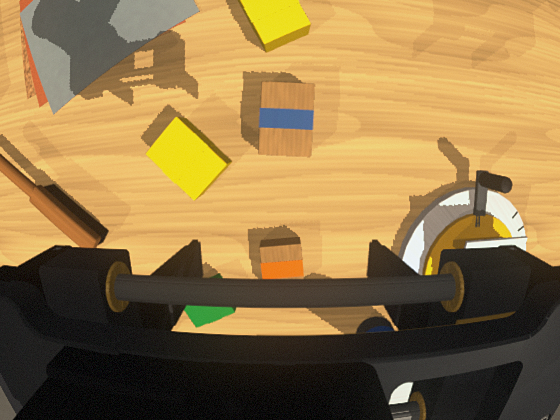

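The blue carton spans (260..313, 82..156). The fit puts it at (0.405,-0.281) with yaw -4.5° and an rms of 0.9 mm. I'll grasp it there.

Call:
servo_tool --pt "5 0.2 4 0 0 3 1" --pt "9 0.2 9 0 0 3 1" --pt "9 0.2 15 0 0 3 1" --pt "9 0.2 18 0 0 3 1" --pt "9 0.2 18 0 0 3 1"

```text
time_s: 12.28
eef_pos: [0.4042, -0.2795, 0.1074]
eef_rot: [0.039, 0.999, 0.002, -0.002]
contact_force: [0.6, 0.3, 0.8]
finger_gap: 0.0951
gripper_force: 0.0
```

Call:
servo_tool --pt "0 0 3 0 0 0 1" --pt "0 0 6 0 0 0 1" --pt "0 0 8 0 0 0 1" --pt "0 0 8 0 0 0 1" --pt "0 0 8 0 0 0 -0.2"

```text
time_s: 12.9
eef_pos: [0.4066, -0.2824, 0.0318]
eef_rot: [0.039, 0.999, -0.001, 0.001]
contact_force: [-0.9, -0.1, 1.0]
finger_gap: 0.0896
gripper_force: 0.0
```

Call:
servo_tool --pt "0 0 0 0 0 0 -1" --pt "0 0 0 0 0 0 -1" --pt "0 0 0 0 0 0 -1" --pt "0 0 0 0 0 0 -1" --pt "0 0 0 0 0 0 -1"

```text
time_s: 13.52
eef_pos: [0.4052, -0.2816, 0.0301]
eef_rot: [0.04, 0.999, -0.0, 0.0]
contact_force: [-0.5, 2.3, 5.9]
finger_gap: 0.0639
gripper_force: 30.0
```

Call:
servo_tool --pt "0 0 -2 0 0 0 -1" --pt "0 0 -6 0 0 0 -1" --pt "0 0 -11 0 0 0 -1" --pt "0 0 -16 0 0 0 -1" --pt "0 0 -20 0 0 0 -1"

```text
time_s: 14.15
eef_pos: [0.4046, -0.2813, 0.2306]
eef_rot: [0.04, 0.999, -0.0, 0.0]
contact_force: [0.7, -0.0, -2.1]
finger_gap: 0.0641
gripper_force: 30.0
```

Call:
servo_tool --pt "-2 3.4 -1 0 0 -1 -1" --pt "-5 8.5 -1 0 0 -2.5 -1" --pt "-8 13.6 -1 0 0 -4.6 -1" --pt "-11 18.7 -1 0 0 -4.6 -1" --pt "-14 23.8 -1 0 0 -4.6 -1"

```text
time_s: 14.78
eef_pos: [0.5636, -0.0535, 0.2381]
eef_rot: [-0.0, 1.0, -0.0, -0.001]
contact_force: [0.2, -1.0, -1.9]
finger_gap: 0.064
gripper_force: 30.0
```

Call:
servo_tool --pt "-2 3.5 0 0 0 0 -1" --pt "-3 5.5 0 0 0 0 -1" --pt "-3 5.7 0 0 5 0 -1" --pt "-3 5.7 0 0 10 0 -1" --pt "-3 5.7 0 0 15 0 -1"

```text
time_s: 15.4
eef_pos: [0.5929, 0.0011, 0.239]
eef_rot: [0.0, 0.991, -0.0, -0.132]
contact_force: [-0.3, 0.3, -2.0]
finger_gap: 0.0637
gripper_force: 30.0
```

Call:
servo_tool --pt "0 0 0 0 0 0 -1" --pt "0 0 0 0 0 0 -1"

```text
time_s: 15.65
eef_pos: [0.5929, 0.0013, 0.239]
eef_rot: [-0.0, 0.991, -0.0, -0.13]
contact_force: [0.7, 0.6, -2.3]
finger_gap: 0.0639
gripper_force: 30.0
```

```bash
cat > rk.py <<'E'
from h import *
O=np.array([.671,0.0005,.056]);c,s=np.cos(.2618),np.sin(.2618)
RR=np.array([[-c,0,s],[0,1,0],[s,0,c]]).T  # columns xr, +y world, zr
def rep():
    st=env.sense();p=RR.T@(st["eef_pos"]-O);M=Ro.from_quat(st["eef_rot"]).as_matrix()
    print("TCP rack mm",(p*1000).round(1));want=np.column_stack([RR[:,0],[0,1,0],-RR[:,2]])
    print("rotvec to want deg",np.degrees(Ro.from_matrix(M.T@want).as_rotvec()).round(2),"gap",round(st["finger_gap"],4),"F",st["contact_force"].round(1),st["q"].round(2));return st,p,M
def go(t): 
    st,p,M=rep();print("shift cm",(M.T@(RR@(np.array(t)-p))*100).round(2))
E
python3 -c "
from rk import *
go([.060,0,.090])"
```

```text
TCP rack mm [122.8   0.8 156.6]
rotvec to want deg [-0.01  0.02  0.01] gap 0.0639 F [ 0.7  0.6 -2.3] [-0.08  0.16  1.63 -0.02  1.62 -1.65]
shift cm [-6.28 -0.08  6.66]
```

Call:
servo_tool --pt "-2 0 2 0 0 0 -1" --pt "-4.2 -0.1 4.4 0 0 0 -1" --pt "-6.2 -0.1 6.7 0 0 0 -1" --pt "-6.2 -0.1 6.7 0 0 0 -1" --pt "-6.2 -0.1 6.7 0 0 0 -1"

```text
time_s: 16.27
eef_pos: [0.6357, 0.0006, 0.16]
eef_rot: [-0.0, 0.992, -0.0, -0.13]
contact_force: [0.1, 0.8, -1.9]
finger_gap: 0.0639
gripper_force: 30.0
```

```bash
python3 -c "
from rk import *
go([.052,0,.036])
a=snapshot('scene');b=a[170:300,180:350];save('s3',cv2.resize(b,(784,600)))
w=snapshot('wrist');save('w5',w)
"
```

```text
TCP rack mm [61.   0.1 91.3]
rotvec to want deg [-0.02  0.08  0.03] gap 0.0639 F [ 0.1  0.8 -1.9] [-0.08  0.3   1.59 -0.02  1.51 -1.64]
shift cm [-0.89 -0.01  5.53]
```

View pics/s3.png

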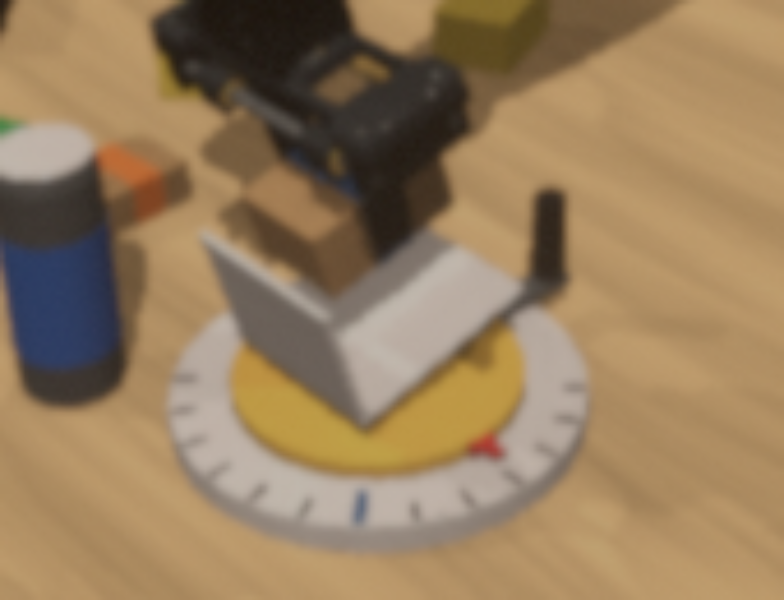

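The carton hovers parallel above the tray, and the pointer (495,452) is still on the third tick (512,475). Lowering it.

Call:
servo_tool --pt "-0.3 0 1.5 0 0 0 -1" --pt "-0.6 0 3 0 0 0 -1" --pt "-0.8 0 4.5 0 0 0 -1" --pt "-0.9 0 5.4 0 0 0 -1" --pt "-0.9 0 5.4 0 0 0 -1"

```text
time_s: 17.0
eef_pos: [0.6296, 0.0009, 0.1027]
eef_rot: [-0.0, 0.991, 0.0, -0.132]
contact_force: [0.0, -0.0, -1.6]
finger_gap: 0.0643
gripper_force: 30.0
```

Call:
servo_tool --pt "-0.2 0 0 0 0 0 -1" --pt "-0.4 0 0 0 0 0 -1" --pt "-0.5 0 0 0 0 0 -1" --pt "-0.5 0 0 0 0 0 -1"

```text
time_s: 17.5
eef_pos: [0.6356, 0.0008, 0.1032]
eef_rot: [-0.0, 0.991, -0.0, -0.13]
contact_force: [0.3, -0.6, -2.9]
finger_gap: 0.0638
gripper_force: 30.0
```

```bash
python3 -c "
from rk import *
go([.045,0,.030])"
```

```text
TCP rack mm [46.4  0.3 36.4]
rotvec to want deg [-0.01  0.03  0.04] gap 0.0638 F [ 0.3 -0.6 -2.9] [-0.07  0.36  1.62 -0.02  1.42 -1.64]
shift cm [-0.14 -0.03  0.64]
```

Call:
servo_tool --pt "-0.1 0 0 0 0 0 -1" --pt "-0.2 0 0 0 0 0 -1" --pt "-0.2 0 0 0 0 0 -1"

```text
time_s: 17.88
eef_pos: [0.637, 0.0007, 0.1025]
eef_rot: [-0.0, 0.991, -0.0, -0.131]
contact_force: [-2.2, -1.6, 0.7]
finger_gap: 0.064
gripper_force: 30.0
```

Call:
servo_tool --pt "-0.1 0 0 0 0 0 -1" --pt "-0.15 0 0 0 0 0 -1" --pt "-0.15 0 0 0 0 0 -1"

```text
time_s: 18.25
eef_pos: [0.6371, 0.0007, 0.1026]
eef_rot: [-0.0, 0.991, -0.0, -0.133]
contact_force: [-8.6, -1.2, 4.3]
finger_gap: 0.0636
gripper_force: 30.0
```

Contact with the backstop, as expected at x≈45 mm. Now I'll ease off a little and lower to the floor.

Call:
servo_tool --pt "0.1 0 0.2 0 0 0 -1" --pt "0.1 0 0.4 0 0 0 -1" --pt "0.1 0 0.5 0 0 0 -1" --pt "0.1 0 0.5 0 0 0 -1"

```text
time_s: 18.75
eef_pos: [0.6359, 0.0009, 0.098]
eef_rot: [-0.0, 0.991, 0.0, -0.131]
contact_force: [-5.4, 0.5, 3.6]
finger_gap: 0.0645
gripper_force: 30.0
```

```bash
python3 -c "
from rk import *
go([.045,0,.030])"
```

```text
TCP rack mm [44.8  0.4 31.5]
rotvec to want deg [-0.01 -0.11  0.05] gap 0.0645 F [-5.4  0.5  3.6] [-0.07  0.36  1.62 -0.02  1.42 -1.64]
shift cm [ 0.02 -0.04  0.15]
```

Call:
servo_tool --pt "0.0 0 0.1 0 0 0 -1" --pt "0.0 0 0.15 0 0 0 -1" --pt "0.0 0 0.15 0 0 0 -1"

```text
time_s: 19.12
eef_pos: [0.6355, 0.0009, 0.0968]
eef_rot: [-0.0, 0.991, 0.0, -0.131]
contact_force: [-6.3, -0.1, 3.5]
finger_gap: 0.0639
gripper_force: 30.0
```

Call:
servo_tool --pt "0.0 0 0.05 0 0 0 -1" --pt "0.0 0 0.1 0 0 0 -1" --pt "0.0 0 0.1 0 0 0 -1"

```text
time_s: 19.5
eef_pos: [0.6355, 0.0009, 0.0967]
eef_rot: [-0.0, 0.991, -0.0, -0.131]
contact_force: [-6.9, -1.3, 6.2]
finger_gap: 0.0637
gripper_force: 30.0
```

On the floor and against the backstop. I'll open evenly, checking midway.

Call:
servo_tool --pt "0 0 0 0 0 0 0.6" --pt "0 0 0 0 0 0 0.8" --pt "0 0 0 0 0 0 0.8" --pt "0 0 0 0 0 0 0.8"

```text
time_s: 20.0
eef_pos: [0.6359, 0.0008, 0.0949]
eef_rot: [-0.0, 0.991, -0.0, -0.13]
contact_force: [0.7, -0.5, 0.1]
finger_gap: 0.0857
gripper_force: 0.0
```

Call:
servo_tool --pt "0 0 -2 0 0 0 0.8" --pt "0 0 -5 0 0 0 0.8" --pt "0 0 -10 0 0 0 1" --pt "0 0 -15 0 0 0 1" --pt "0 0 -15 0 0 0 1"

```text
time_s: 20.62
eef_pos: [0.6782, 0.0006, 0.248]
eef_rot: [-0.0, 0.992, -0.001, -0.124]
contact_force: [-0.6, 0.8, -0.0]
finger_gap: 0.095
gripper_force: 0.0
```

```bash
python3 - <<'E'
from rk import *
st,p,M=rep()
a=snapshot("wrist");save("w6",a);s=snapshot("scene");
print(spot_point("spray_can","scene")[:2],at_z("scene",spot_point("spray_can","scene")[0]["uv"],0))
b=np.hstack([cv2.resize(a[0:250,160:400],(400,416)),cv2.resize(s[170:300,190:315],(400,416))]);save("c6",b)
E
```

```text
TCP rack mm [4.270e+01 1.000e-01 1.873e+02]
rotvec to want deg [-0.06  0.72  0.03] gap 0.095 F [-0.6  0.8 -0. ] [-0.07  0.33  1.41 -0.02  1.66 -1.64]
[{'uv': [197.9, 251.6], 'p': 0.7}] [ 0.72913026 -0.14108561  0.        ]
```

View pics/c6.png

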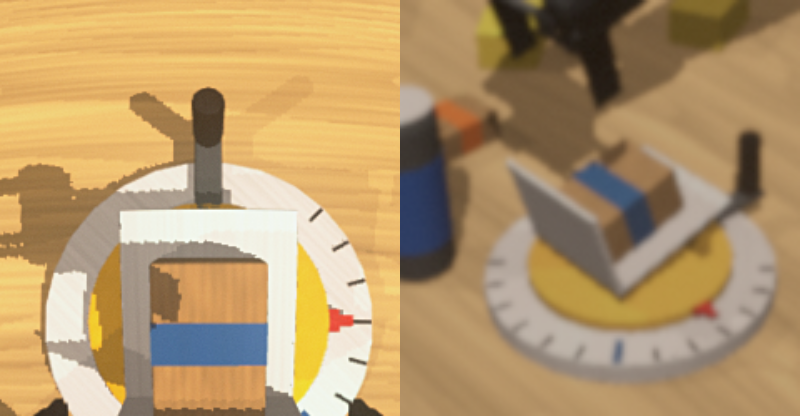

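Call:
servo_tool --pt "0 0 -5 0 0 0 1" --pt "-0.8 -29 -5.4 0 -8 0 1" --pt "-0.8 -29 -5.4 0 -15 0 1" --pt "-0.8 -29 -5.4 0 -15 0 1" --pt "-0.8 -29 -5.4 0 -15 0 1"

```text
time_s: 21.45
eef_pos: [0.694, -0.2504, 0.2879]
eef_rot: [-0.0, 1.0, 0.001, -0.001]
contact_force: [0.8, 0.4, 0.2]
finger_gap: 0.0951
gripper_force: 0.0
```

Call:
servo_tool --pt "0 -5 0 0 0 0 1" --pt "0 -5 0 0 0 0 1"

```text
time_s: 21.7
eef_pos: [0.6937, -0.3025, 0.2867]
eef_rot: [0.002, 1.0, 0.001, -0.002]
contact_force: [0.2, -0.5, -0.8]
finger_gap: 0.0951
gripper_force: 0.0
```

```bash
python3 - <<'E'
from box import *
st=env.sense();print(st["eef_pos"],st["eef_rot"].round(4),st["q"].round(2))
a=snapshot("wrist");save("w7",a)
for r in regions_of("small_carton","wrist")[:3]:
  c=at_z("wrist",r["uv"],.025,st)[:2];print(round(r["p"],2),np.round(r["uv"]),r["pixels"].sum(),a[r["pixels"]].mean(0).round(),c.round(3))
  for y0 in(-.2,.2):
    x,e=hull_fit(r["pixels"],st,(.07,.056,.032),0,[c[0],c[1],y0]);print(x[:2].round(4),np.degrees(x[2]).round(1),"rms mm",e.round(2))
for r in spot_point("small_carton","wrist")[:3]:print(np.round(r["uv"]),round(r["p"],2),at_z("wrist",r["uv"],0,st).round(4))
E
```

```text
[ 0.69372514 -0.30250617  0.28670437] [ 2.1e-03  1.0e+00  7.0e-04 -2.0e-03] [-0.48  0.33  1.32 -0.    1.49 -2.05]
0.84 [204. 164.] 2429 [ 88. 169.  70.] [ 0.657 -0.405]
[ 0.6595 -0.406 ] 7.3 rms mm 6.81
[ 0.6595 -0.406 ] 7.3 rms mm 6.81
0.72 [291. 122.] 2507 [224. 147.  68.] [ 0.606 -0.293]
[ 0.6026 -0.2923] 4.8 rms mm 1.12
[ 0.6026 -0.2923] 4.8 rms mm 1.12
[291. 122.] 0.93 [ 0.6055 -0.2934  0.    ]
[206. 166.] 0.74 [ 0.6625 -0.4087  0.    ]
```

Left half: the blue carton lies centred and flush (150..267 within the floor at 121..297), with the pointer on its tick at (345,321). The right half agrees. The orange-banded carton fits at (0.603,-0.2925), yaw 4.8°; I'll go there.

Call:
servo_tool --pt "4 0.5 4 0 0 -5 1" --pt "8 1 9 0 0 -5 1" --pt "9 1 15 0 0 -5 1" --pt "9 1 20 0 0 -5 1" --pt "9 1 20 0 0 -5 1"

```text
time_s: 22.48
eef_pos: [0.6021, -0.2853, 0.0842]
eef_rot: [-0.045, 0.999, 0.003, -0.005]
contact_force: [0.1, -0.0, -0.1]
finger_gap: 0.0951
gripper_force: 0.0
```

```bash
python3 - <<'E'
from rk import *
st=env.sense();M=Ro.from_quat(st["eef_rot"]).as_matrix();print(st["eef_pos"],np.degrees(np.arctan2(M[1,1],M[0,1])))
print((M.T@(np.array([.604,-.2925,.026])-st["eef_pos"])*100).round(2))
E
```

```text
[ 0.60205914 -0.28533358  0.08424135] 95.15875030212541
[-0.18 -0.77  5.82]
```

Call:
servo_tool --pt "0 0 0 0 0 0 1" --pt "0 0 0 0 0 0 1"

```text
time_s: 22.72
eef_pos: [0.6077, -0.2897, 0.0936]
eef_rot: [-0.044, 0.999, -0.002, 0.002]
contact_force: [0.7, 0.6, -0.1]
finger_gap: 0.0951
gripper_force: 0.0
```

Call:
servo_tool --pt "0.2 -0.25 2 0 0 0 1" --pt "0.2 -0.25 4 0 0 0 1" --pt "0.2 -0.25 5.5 0 0 0 1" --pt "0.2 -0.25 5.5 0 0 0 1" --pt "0.2 -0.25 5.5 0 0 0 1"

```text
time_s: 23.35
eef_pos: [0.6038, -0.2919, 0.0347]
eef_rot: [-0.044, 0.999, -0.0, 0.0]
contact_force: [0.1, -0.4, 0.5]
finger_gap: 0.0951
gripper_force: 0.0
```

```bash
python3 - <<'E'
from rk import *
st=env.sense();M=Ro.from_quat(st["eef_rot"]).as_matrix();print(st["eef_pos"],np.degrees(np.arctan2(M[1,1],M[0,1])))
print((M.T@(np.array([.604,-.2925,.026])-st["eef_pos"])*100).round(2),st["joint_velocities"].round(3))
E
```

```text
[ 0.60378233 -0.29188176  0.03474231] 95.04711695830731
[-0.02 -0.06  0.87] [ 0.    -0.014 -0.013 -0.     0.    -0.   ]
```

Call:
servo_tool --pt "0 0 0.8 0 0 0 1" --pt "0 0 0.8 0 0 0 0.2" --pt "0 0 0.8 0 0 0 -1" --pt "0 0 0.8 0 0 0 -1" --pt "0 0 0.8 0 0 0 -1"

```text
time_s: 23.98
eef_pos: [0.6037, -0.2918, 0.027]
eef_rot: [-0.044, 0.999, -0.0, 0.0]
contact_force: [-0.4, 0.2, 1.2]
finger_gap: 0.0604
gripper_force: 0.0
```

Call:
servo_tool --pt "0 0 0 0 0 0 -1" --pt "0 0 0 0 0 0 -1" --pt "0 0 0 0 0 0 -1" --pt "0 0 0 0 0 0 -1" --pt "0 0 0 0 0 0 -1"

```text
time_s: 24.6
eef_pos: [0.6037, -0.2918, 0.0269]
eef_rot: [-0.044, 0.999, -0.0, 0.0]
contact_force: [-1.0, -0.1, 1.7]
finger_gap: 0.0561
gripper_force: 29.8
```

Call:
servo_tool --pt "0 0 -2 0 0 0 -1" --pt "0 0 -7 0 0 0 -1" --pt "0 0 -13 0 0 0 -1" --pt "0 0 -19 0 0 0 -1" --pt "0 0 -23 0 0 0 -1"

```text
time_s: 25.22
eef_pos: [0.6042, -0.2921, 0.2621]
eef_rot: [-0.044, 0.999, -0.001, 0.002]
contact_force: [0.8, 0.0, -1.2]
finger_gap: 0.0565
gripper_force: 29.8
```

Call:
servo_tool --pt "-0.3 4 0 0 0 1 -1" --pt "-0.8 10 0 0 0 3 -1" --pt "-1.2 16 0 0 0 5 -1" --pt "-1.7 22 0 0 0 5 -1" --pt "-2.2 27 0 0 0 5 -1"

```text
time_s: 25.85
eef_pos: [0.6012, -0.0187, 0.2579]
eef_rot: [-0.001, 1.0, 0.0, 0.001]
contact_force: [0.7, -0.0, -0.8]
finger_gap: 0.0557
gripper_force: 29.8
```

Call:
servo_tool --pt "0 1.5 0 0 5 0 -1" --pt "0 2.1 0 0 10 0 -1" --pt "0 2.1 0 0 15 0 -1" --pt "0 2.1 0 0 15 0 -1" --pt "0 2.1 0 0 15 0 -1"

```text
time_s: 26.48
eef_pos: [0.6016, 0.0001, 0.2572]
eef_rot: [-0.0, 0.992, -0.0, -0.13]
contact_force: [-0.5, -0.0, -1.6]
finger_gap: 0.0557
gripper_force: 29.8
```

```bash
python3 -c "
from rk import *
go([.045,0.0004,.100])"
```

```text
TCP rack mm [119.1  -0.4 176.4]
rotvec to want deg [-0.01  0.08  0.04] gap 0.0557 F [-0.5 -0.  -1.6] [-0.08  0.16  1.59 -0.02  1.65 -1.65]
shift cm [-7.4   0.08  7.65]
```

Call:
servo_tool --pt "-2 0 2 0 0 0 -1" --pt "-4.5 0.1 4.5 0 0 0 -1" --pt "-6.5 0.1 6.6 0 0 0 -1" --pt "-7.3 0.1 7.6 0 0 0 -1" --pt "-7.3 0.1 7.6 0 0 0 -1"

```text
time_s: 27.1
eef_pos: [0.652, 0.0011, 0.1641]
eef_rot: [-0.0, 0.991, 0.0, -0.131]
contact_force: [-0.2, 1.2, -1.6]
finger_gap: 0.0561
gripper_force: 29.8
```

Call:
servo_tool --pt "-0.2 0 0.8 0 0 0 -1" --pt "-0.5 0 1.6 0 0 0 -1" --pt "-0.6 0 2.1 0 0 0 -1" --pt "-0.6 0 2.1 0 0 0 -1"

```text
time_s: 27.6
eef_pos: [0.6525, 0.0012, 0.1419]
eef_rot: [-0.0, 0.991, 0.0, -0.131]
contact_force: [0.6, 0.1, -1.3]
finger_gap: 0.0562
gripper_force: 29.8
```

```bash
python3 -c "
from rk import *
go([.035,0.0004,.075])"
```

```text
TCP rack mm [40.1  0.7 78.2]
rotvec to want deg [-0.01 -0.07  0.04] gap 0.0562 F [ 0.6  0.1 -1.3] [-0.07  0.35  1.56 -0.02  1.49 -1.64]
shift cm [-0.51 -0.03  0.32]
```

Call:
servo_tool --pt "-0.2 0 0 0 0 0 -1" --pt "-0.3 0 0 0 0 0 -1" --pt "-0.4 0 0 0 0 0 -1" --pt "-0.4 0 0 0 0 0 -1"

```text
time_s: 28.1
eef_pos: [0.6569, 0.0012, 0.1416]
eef_rot: [-0.0, 0.991, -0.0, -0.13]
contact_force: [-0.3, -0.3, -1.9]
finger_gap: 0.0561
gripper_force: 29.8
```

Call:
servo_tool --pt "-0.1 0 0 0 0 0 -1" --pt "-0.15 0 0 0 0 0 -1" --pt "-0.15 0 0 0 0 0 -1"

```text
time_s: 28.48
eef_pos: [0.6583, 0.0012, 0.1412]
eef_rot: [-0.0, 0.991, -0.0, -0.131]
contact_force: [-0.3, -1.7, -1.5]
finger_gap: 0.056
gripper_force: 29.8
```

Call:
servo_tool --pt "-0.1 0 0 0 0 0 -1" --pt "-0.15 0 0 0 0 0 -1" --pt "-0.15 0 0 0 0 0 -1"

```text
time_s: 28.85
eef_pos: [0.6588, 0.0009, 0.1411]
eef_rot: [-0.0, 0.991, -0.0, -0.132]
contact_force: [-5.0, -1.2, 2.0]
finger_gap: 0.0563
gripper_force: 29.8
```

```bash
python3 -c "
from rk import *
go([.035,0.0004,.072])"
```

```text
TCP rack mm [33.8  0.4 79. ]
rotvec to want deg [-0.03 -0.17  0.05] gap 0.0563 F [-5.  -1.2  2. ] [-0.07  0.37  1.54 -0.02  1.5  -1.64]
shift cm [ 0.11 -0.    0.7 ]
```

Contact. Lowering about 6 mm onto the big carton.

Call:
servo_tool --pt "0.05 0 0.2 0 0 0 -1" --pt "0.05 0 0.4 0 0 0 -1" --pt "0.05 0 0.55 0 0 0 -1" --pt "0.05 0 0.55 0 0 0 -1"

```text
time_s: 29.35
eef_pos: [0.6574, 0.0012, 0.1358]
eef_rot: [-0.0, 0.991, 0.0, -0.131]
contact_force: [-5.2, 0.8, 3.6]
finger_gap: 0.0557
gripper_force: 29.8
```

Call:
servo_tool --pt "0 0 0.05 0 0 0 -1" --pt "0 0 0.1 0 0 0 -1" --pt "0 0 0.1 0 0 0 -1"

```text
time_s: 29.72
eef_pos: [0.6572, 0.0012, 0.1351]
eef_rot: [-0.0, 0.991, -0.0, -0.131]
contact_force: [-5.4, -0.5, 3.4]
finger_gap: 0.0558
gripper_force: 29.8
```

```bash
python3 -c "
from rk import *
go([.035,0.0004,.072])"
```

```text
TCP rack mm [33.8  0.7 72.8]
rotvec to want deg [-0.01 -0.06  0.05] gap 0.0558 F [-5.4 -0.5  3.4] [-0.07  0.37  1.55 -0.02  1.48 -1.64]
shift cm [ 0.12 -0.03  0.08]
```

Call:
servo_tool --pt "0 0 0.05 0 0 0 -1" --pt "0 0 0.1 0 0 0 -1" --pt "0 0 0.1 0 0 0 -1"

```text
time_s: 30.1
eef_pos: [0.657, 0.0012, 0.1342]
eef_rot: [-0.0, 0.991, 0.0, -0.131]
contact_force: [-5.8, 0.4, 4.7]
finger_gap: 0.0565
gripper_force: 29.8
```

Call:
servo_tool --pt "0 0 0.05 0 0 0 -1" --pt "0 0 0.05 0 0 0 -1" --pt "0 0 0.05 0 0 0 -1"

```text
time_s: 30.48
eef_pos: [0.657, 0.0012, 0.1342]
eef_rot: [-0.0, 0.991, -0.0, -0.131]
contact_force: [-5.9, -0.7, 6.6]
finger_gap: 0.0562
gripper_force: 29.8
```

Seated: the height has stopped falling while the force rises. Releasing and withdrawing.

Call:
servo_tool --pt "0 0 0 0 0 0 0.5" --pt "0 0 0 0 0 0 0.6" --pt "0 0 0 0 0 0 0.6" --pt "0 0 0 0 0 0 0.6" --pt "0 0 0 0 0 0 0.6"

```text
time_s: 31.1
eef_pos: [0.6572, 0.0012, 0.1331]
eef_rot: [-0.0, 0.991, -0.0, -0.13]
contact_force: [-0.5, -0.3, 0.4]
finger_gap: 0.0759
gripper_force: 0.0
```

Call:
servo_tool --pt "0 0 -2 0 0 0 0.6" --pt "0 0 -5 0 0 0 0.8" --pt "0 0 -10 0 0 0 1" --pt "0 0 -14 0 0 0 1" --pt "0 0 -14 0 0 0 1"

```text
time_s: 31.72
eef_pos: [0.6961, 0.001, 0.2753]
eef_rot: [-0.0, 0.992, -0.0, -0.125]
contact_force: [0.0, -0.4, -0.4]
finger_gap: 0.0951
gripper_force: 0.0
```

```bash
python3 - <<'E'
from rk import *
rep()
a=snapshot("wrist");s=snapshot("scene")
save("c8",np.hstack([cv2.resize(a[0:280,140:420],(416,416)),cv2.resize(s[165:305,180:310],(384,416))]))
E
```

```text
TCP rack mm [ 32.5   0.5 218.3]
rotvec to want deg [-0.05  0.62  0.03] gap 0.0951 F [ 0.  -0.4 -0.4] [-0.07  0.35  1.33 -0.02  1.71 -1.64]
```

View pics/c8.png

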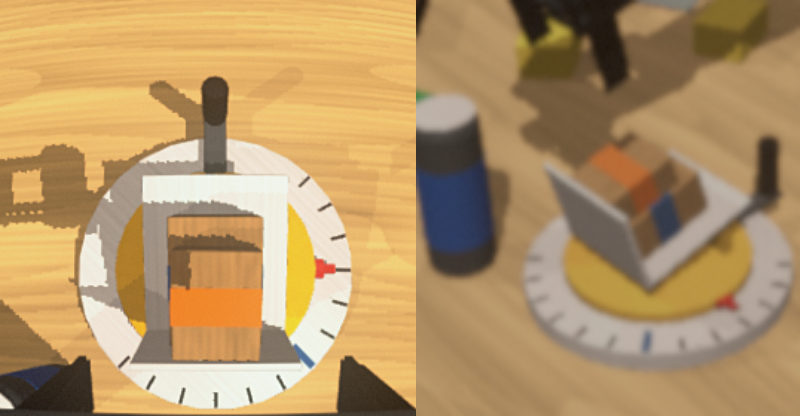

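Both cartons are stacked square and centred against the backstop. The pointer (330,268) is on the third tick past the blue mark (303,355), and the gripper is clear.

```bash
python3 -c "
from station import workorder
print(workorder.job_done())"
```

```text
the job is handed in; nothing more can be done
None
```

The job is handed in at about 32 s of the 72 s allowed: the rack rests in the third click (45°), the big blue-banded carton lies centred against the backstop with the small orange-banded one on top, and I touched none of the three items to be left alone; the judge gave no verdict.

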